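# Push the air tube home in the push-fit port and switch on

## Task

Take the blue tube out of its white block and push it upright into the push-fit port on the aluminium bracket, past the stiff collet until it is fully home on the stop inside, pressing firmly but never ramming it. Then throw the red toggle switch over to its on side, leave the tube standing in the port, and do not disturb the other things on the bench.

Things in the scene. Friction and masses are not known exactly. Their poses are not given: they have to be found in the camera images.
- tube: blue rigid nylon tube, 16 mm outside diameter, 120 mm long, about 60 g, standing upright in the hole of the white block at first; origin at its centre (60 mm above its foot), z along the tube upwards. The foot tapers from 16 to 12.4 mm over the last 8 mm.
- tube_foot (a point): centre of the tube's foot, its lower end face, 60 mm below the tube's centre
- rack: white plastic parking block, 60 x 60 x 40 mm, fixed to the bench; origin at the centre of its underside. An upright hole of 17.8 mm in its middle, 30 mm deep, holds the tube's foot 10 mm above the bench.
- port: push-fit air port, fixed: a brass body of 38 mm diameter, upright on an aluminium angle bracket (foot 90 x 60 mm, leg 45 mm high at +x); origin at bench height under the bore's axis, z up. The stop on which the tube bottoms lies 24 to 48 mm below the mouth, differing from port to port: it can only be felt, as a rise of force. 15 to 20 N shows the tube is home; over 35 N on the stop breaks it.
- port_mouth (a point): centre of the port's mouth, 64 mm above the bench, on the axis of the vertical bore, 18 mm wide; a blue collar widens the mouth. From 11 to 21 mm down the tube's foot spreads four sprung collet jaws, which takes up to about 12 N of push; sliding on takes 3 to 8 N, and the jaws then hold the tube. Deeper lies the rigid stop.
- switch_tip (a point): centre of the red ball, 26 mm in diameter, at the end of the toggle lever, 60 mm from the lever's pivot; at first it leans to the switch's -x side (off), about 75 mm above the bench; the ball moves in an arc over the pivot to +x (on), about 58 mm away
- switch_base: grey block of the toggle switch, 70 x 50 x 25 mm, fixed to the bench; origin at the centre of its underside, the lever's pivot lies 22 mm above it along y; x points from the off side to the on side
- switch (a joint): angle of the toggle lever about its pivot: 0 off, 1.0 rad fully on; it stays where it is left and takes about 1 N at the ball to move
- hammer: red plastic hammer, 260 mm long, lying in the far line; leave alone
- hinge: chrome door hinge lying open, 75 x 68 mm; leave alone
- caster: black nylon wheel caster standing on its steel plate, 67 mm high; leave alone
- box: clear acrylic box with sliding lid half open, 120 x 160 x 70 mm; leave alone
There are look-alikes about, which are no part of the job. Leave any green or orange look-alike of the switch_base alone.

How it is judged:
By the outcome, as a careful person would: the job done as asked, in the order asked, and still so for the second after the job is handed in, with the robot touching nothing.
It also fails if it takes over 59 s, if anything falls off the work surface, if the arm or the gripper's body presses on something with over 40 N, if the wrist force passes 120 N, or if a joint passes its speed limit or range.

## Robot

A 6-joint arm with a two-finger parallel gripper is mounted at the origin on the work surface. World frame = base frame: x ahead of the robot, y to its left, z up, the work surface at z = 0. Lengths are in m, angles in rad, forces in N, time in s.
With the tool pointing down it reaches from about 0.275 to 0.875 m from the base axis. Payload 12.5 kg.
Tool frame: the origin (TCP) lies at the very end of the fingers, on their centre line; the grasp point (between the pads) lies 19 mm behind it; x points along the fingers, y is the direction in which the jaws open and shut, and the axes are right-handed (so a half turn about x gives the same grasp; the last joint's range is limited). The gripper opens to 85 mm and grips with 20 to 120 N. Pads are 22 mm wide; open, the fingers measure 114 mm over their backs; the gripper's body (76 mm by 85 mm) begins 54 mm behind the grasp point. The pads swing forward as they close: fully open they stand 13 mm farther back than shut.
Start: joints at [1.056, 0.351, 1.652, -0, 1.139, -0.085], TCP at [0.229, 0.5, 0.211] pointing down, gripper open.
Joint ranges: [-2.75, 2.75], [-0.79, 2.1], [0.01, 2.65], [-1.57, 4.71], [0.07, 3.14], [-2.87, 2.87]. Speed limits (rad/s): [2.22, 2.22, 2.79, 3.14, 3.14, 3.14].

## Interface

Orientations are given as a 3x3 rotation matrix whose columns are the frame's x, y, z axes.
In Python, from bench import manip gives the robot as it stands. Calls block until the motion is done:
- manip.move_ptp(position, orientation): joint-space move of the TCP to a pose.
- manip.move_l(position, attitude=None, max_speed=0.15): straight line of the TCP; attitude=None keeps the orientation; max_speed is the mean speed in m/s.
- manip.move_j(angles): joint-space move.
- manip.set_gripper(opening, effort=None): opening from 0.0 (shut) to 1.0 (fully open); effort is the grip in N (None keeps the last); returns when the fingers have stopped.
- manip.dwell(seconds).
- manip.inverse_kinematics(position, orientation): joint angles nearest the present ones, or None.
- manip.grab_frame(name): name is "scene" or "side" or "wrist"; returns (picture, depth): 400x640x3 uint8, red, green, blue; 400x640 float32, m along the optical axis (not along the pixel's ray), 0 where there is no reading.
- manip.get_calibration(name): a dict with "camera_matrix" (3x3 intrinsics, pixels), "R" (3x3) and "t" (3): a world point X has camera coordinates R X + t. Camera axes: x right, y down, z forward; pixel columns grow to the right and rows downward; lengths in m; the calibration is good to about 2 mm. The wrist camera is an equidistant fisheye: a pixel r from the principal point sees the ray r / f radians off the axis. A picture is of the moment at which its call begins: read the wrist's pose just before it. get_calibration takes no time and is no camera call; for the wrist camera it gives the pose at the moment of the call.
A pose or a line that the arm cannot do raises manip.Unreachable and nothing moves.
- manip.sign_off(): hands the job in, once; it reports no verdict.
Trained networks look in the newest picture that a camera, given by its name, has taken for a name from the list of things; names that differ only in an ending like _2 or _b are one class to them, and where a whole thing is asked for, a point or a joint stands for the part that bears it (a point fixed in the world has none). Each returns a list of dicts, best first, with "confidence" (0 to 1); they miss things now and then, are a little off and sometimes report something else, mostly with a low value. They report only what shows in the picture. A call takes as long as a camera call. They do not tell look-alikes from the thing itself.
- manip.look_for(camera, name): "at" ([x, y, z] in m, in world coordinates, good to about 4 mm: the middle of the surface that is visible of it).
Readings, each from a call of its own:
- manip.current_time(): time.
- manip.current_qpos(): joint angles.
- manip.current_joint_vel(): joint speeds.
- manip.current_joint_torque(): joint torques, N m.
- manip.current_ee_pos(): TCP position.
- manip.current_tcp_rot(): TCP orientation.
- manip.current_force(): force on the tool from outside, world axes, zero at the start.
- manip.current_ft_torque(): the same for the moment, N m.
- manip.current_grip_width(): opening from 0.0 (shut) to 1.0 (fully open).
Only numpy, scipy, OpenCV 4.12 (cv2) and the standard library are available. Lean on these libraries where they do the work, as an engineer would, in place of code of your own. Each camera call takes 0.05 s, during which the arm holds its last target. There are 200 camera calls.

## Working session

There is one attempt and no reset: what is moved stays moved. The work goes in short steps, each a Python script; the robot and the scene stay as the last script left them, time stands still between calls to the robot, and variables do not carry over. Pictures are saved under pics/ and viewed, about 8 in all and at most 12, crops included, and the job is handed in when it is done.

```bash
ls; mkdir -p pics; cat > h.py <<'E'
import numpy as np, cv2
from bench import manip as m
def save(n,img): cv2.imwrite('pics/'+n+'.png',cv2.cvtColor(np.ascontiguousarray(img),cv2.COLOR_RGB2BGR))
def world(cal,u,v,d):
    K=np.array(cal['camera_matrix']);p=np.linalg.inv(K)@[u,v,1]*d
    return np.array(cal['R']).T@(p-np.array(cal['t']))
def pix(cal,X):
    p=np.array(cal['R'])@X+np.array(cal['t']);K=np.array(cal['camera_matrix']);q=K@p;return q[:2]/q[2]
E
python3 - <<'E'
from h import *
print(m.current_time())
for c in ['scene','side']:
    p,d=m.grab_frame(c);save(c,p);np.save(c+'_d',d);cal=m.get_calibration(c)
    print(c,'cam at',(-np.array(cal['R']).T@np.array(cal['t'])).round(3))
    for n in ['tube','rack','port','switch_base','switch_tip','tube_foot','port_mouth']:
        try:
            for r in m.look_for(c,n)[:4]: print(c,n,np.round(r['at'],3),round(r['confidence'],2),pix(cal,np.array(r['at'])).round())
        except Exception as e: print(c,n,e)
print(m.current_time(),m.current_ee_pos(),m.current_tcp_rot())
E
```

```text
pics
0.0
scene cam at [1.037 0.754 0.831]
scene tube [0.492 0.217 0.095] 0.51 [407. 232.]
scene rack [0.505 0.232 0.036] 0.7 [403. 259.]
scene port [ 0.53  -0.017  0.015] 0.67 [328. 203.]
scene switch_base [ 0.528 -0.159  0.025] 0.87 [299. 169.]
scene switch_base [ 0.602 -0.29   0.022] 0.8 [251. 154.]
scene switch_base [ 0.482 -0.29   0.024] 0.72 [290. 139.]
scene switch_base [ 0.508 -0.165  0.077] 0.16 [304. 149.]
scene switch_tip [ 0.585 -0.295  0.071] 0.56 [254. 136.]
scene switch_tip [ 0.511 -0.161  0.074] 0.47 [304. 151.]
scene switch_tip [0.742 0.359 0.062] 0.43 [343. 350.]
scene tube_foot [0.498 0.226 0.093] 0.54 [407. 237.]
scene port_mouth [ 0.53  -0.021  0.014] 0.98 [327. 203.]
side cam at [ 0.48  -0.865  0.678]
side tube [ 0.519 -0.043  0.018] 0.55 [296. 225.]
side rack [0.489 0.189 0.03 ] 0.95 [280. 178.]
side rack [ 0.52  -0.039  0.023] 0.48 [296. 223.]
side rack [0.702 0.097 0.034] 0.39 [352. 186.]
side port [ 0.519 -0.042  0.018] 0.96 [296. 225.]
side switch_base [ 0.513 -0.186  0.026] 0.8 [299. 260.]
side switch_base [ 0.479 -0.31   0.029] 0.69 [289. 302.]
side switch_base [ 0.593 -0.313  0.023] 0.6 [342. 298.]
side switch_tip [ 0.503 -0.171  0.081] 0.69 [293. 239.]
side switch_tip [ 0.579 -0.303  0.078] 0.65 [335. 278.]
side switch_tip [ 0.462 -0.312  0.078] 0.52 [279. 287.]
side tube_foot [ 0.507 -0.175  0.078] 0.56 [295. 241.]
side tube_foot [0.487 0.209 0.089] 0.54 [278. 159.]
side port_mouth [ 0.522 -0.041  0.018] 0.69 [297. 225.]
0.8 [0.22913051 0.49996358 0.21108091] [[-1.67215387e-05  4.16673209e-01  9.09056344e-01]
 [-2.54994350e-05  9.09056344e-01 -4.16673210e-01]
 [-1.00000000e+00 -3.01478403e-05 -4.57588939e-06]]
```

View pics/scene.png

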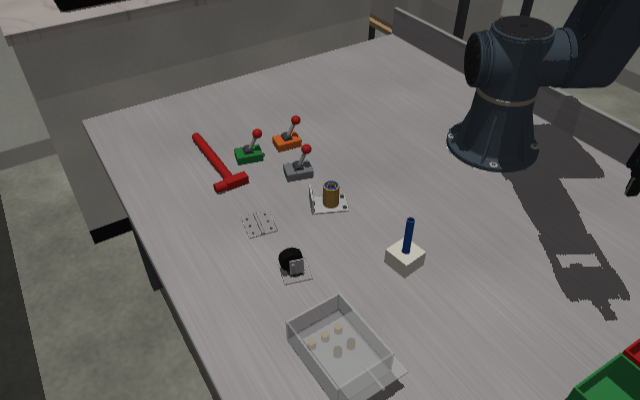

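View pics/side.png

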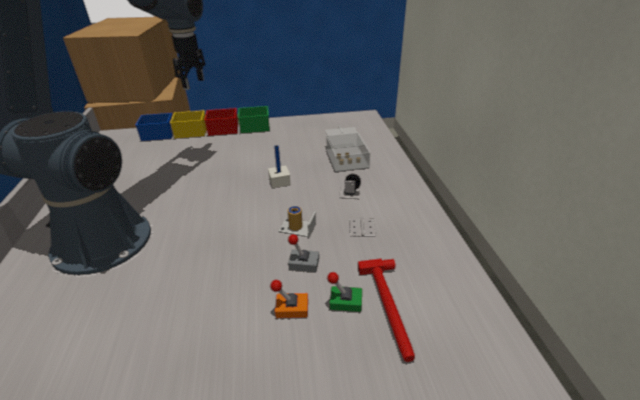

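Look-alikes for the switch are grey (scene 299,169; side 305,261), green (249,154) and orange (287,142). I choose grey. There is one blue tube (scene 408,235) and one port (331,194). Next I triangulate and check a close crop.

```bash
cat >> h.py <<'E'
def ray(cal,u,v,fish=False):
    K=np.array(cal['camera_matrix']);R=np.array(cal['R']);o=-R.T@np.array(cal['t'])
    x,y=(u-K[0,2])/K[0,0],(v-K[1,2])/K[1,1]
    if fish:
        r=np.hypot(x,y)+1e-12;d=np.array([x/r*np.sin(r),y/r*np.sin(r),np.cos(r)])
    else: d=np.array([x,y,1.])
    d=R.T@d;return o,d/np.linalg.norm(d)
def tri(rays):
    A=np.zeros((3,3));b=np.zeros(3)
    for o,d in rays: P=np.eye(3)-np.outer(d,d);A+=P;b+=P@o
    X=np.linalg.solve(A,b);return X,[np.linalg.norm((np.eye(3)-np.outer(d,d))@(X-o)).round(4) for o,d in rays]
def blobs(img,lo,hi,roi=None,amin=15):
    hsv=cv2.cvtColor(np.ascontiguousarray(img),cv2.COLOR_RGB2HSV);k=cv2.inRange(hsv,lo,hi)
    if roi: z=np.zeros_like(k);x0,y0,x1,y1=roi;z[y0:y1,x0:x1]=k[y0:y1,x0:x1];k=z
    n,l,s,c=cv2.connectedComponentsWithStats(k);return [(s[i],c[i],l==i) for i in range(1,n) if s[i,4]>=amin]
RED=((0,130,70),(6,255,255));BLUE=((105,120,40),(128,255,255))
E
python3 - <<'E'
from h import *
ims={c:cv2.imread(f'pics/{c}.png')[:,:,::-1] for c in ['scene','side']};cal={c:m.get_calibration(c) for c in ims}
for c,rois in [('scene',[(390,205,425,265),(295,140,315,158),(315,175,345,195)]),('side',[(265,140,290,180),(284,232,302,247),(282,202,306,216)])]:
    for k,roi in zip([BLUE,RED,BLUE],rois):
        for s,ce,msk in blobs(ims[c],*k,roi,5): print(c,s,ce.round(2))
row=[]
for c,rs in [('scene',[(408,238),(329,194),(300,165)]),('side',[(278,165),(297,218),(302,255)])]:
    row.append(np.hstack([cv2.resize(ims[c][y-24:y+36-4,x-30:x+30][:56],(260,243),interpolation=cv2.INTER_CUBIC) for x,y in rs]))
save('crop',np.vstack(row))
E
```

```text
scene [402 218  13  36 246] [407.78 235.82]
scene [301 144  10   8  62] [305.85 147.84]
scene [328 181  10   8  28] [332.86 185.25]
scene [325 182   3   6  10] [325.7 184.5]
side [275 147   5  25  62] [277.34 158.58]
side [289 234   9  10  72] [292.93 238.72]
side [293 211   3   2   5] [293.8 211.6]
```

View pics/crop.png

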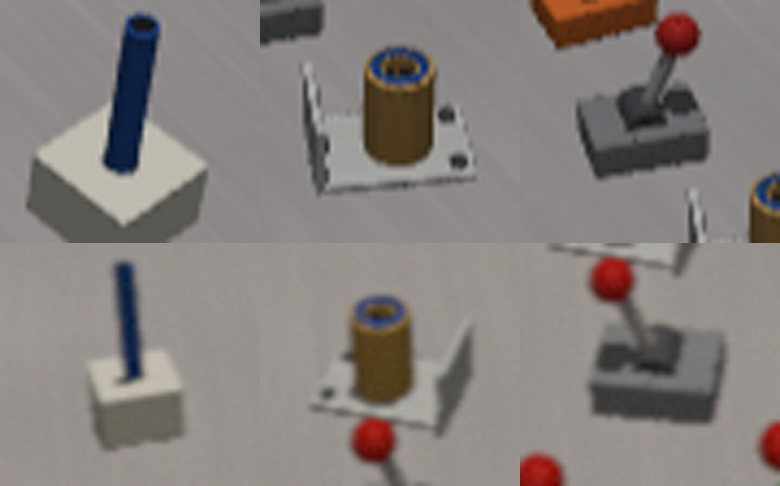

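The crop confirms it: blue tube upright in the white block, brass port with a blue collar, and a grey switch whose red ball is on the off side.

```bash
python3 - <<'E'
from h import *
from scipy.spatial.transform import Rotation
cs,cd=m.get_calibration('scene'),m.get_calibration('side')
ds={'s':np.load('scene_d.npy'),'d':np.load('side_d.npy')}
for n,a,b in [('tubetop',(411,219.8),(276.6,146.7)),('tuberack',(406.3,251),(278.6,171.4)),('mouth',(331.3,185.2),(294.7,209.7)),('ball',(306.4,148.5),(293.1,239.4))]:
    X,e=tri([ray(cs,*a),ray(cd,*b)]);print(n,X.round(4),e)
# depth cloud for grey base top, rack
def cloud(cal,d,x0,y0,x1,y1):
    return np.array([world(cal,u,v,d[v,u]) for v in range(y0,y1) for u in range(x0,x1) if d[v,u]>0])
for nm,r1,r2,z0,z1 in [('base',(280,150,318,184),(284,245,324,275),.019,.031),('rack',(380,235,430,280),(262,160,296,192),.034,.046)]:
    for cal,d,r in [(cs,ds['s'],r1),(cd,ds['d'],r2)]:
        P=cloud(cal,d,*r);P=P[(P[:,2]>z0)&(P[:,2]<z1)]
        print(nm,len(P),P.mean(0).round(4),cv2.minAreaRect((P[:,:2]*1000).astype(np.float32)))
w=m.get_calibration('wrist');R=np.array(w['R']);Rt=m.current_tcp_rot();o=-R.T@np.array(w['t'])
print('wrist cam in tcp',(Rt.T@(o-m.current_ee_pos())).round(3),'axes',(R@Rt).round(3),w['camera_matrix'])
E
```

```text
tubetop [0.4867 0.2172 0.1264] [np.float64(0.0011), np.float64(0.0011)]
tuberack [0.4863 0.2185 0.0369] [np.float64(0.0005), np.float64(0.0005)]
mouth [ 0.5175 -0.0261  0.0594] [np.float64(0.001), np.float64(0.001)]
ball [ 0.5026 -0.1653  0.0759] [np.float64(0.0009), np.float64(0.0009)]
base 292 [ 0.5302 -0.1652  0.0236] ((527.4141845703125, -168.10165405273438), (54.012176513671875, 68.5637435913086), 73.40142822265625)
base 366 [ 0.5241 -0.1786  0.024 ] ((523.9929809570312, -172.4083251953125), (52.74276351928711, 69.94779968261719), 74.44686889648438)
rack 558 [0.4922 0.2226 0.0385] ((489.4346008300781, 218.75466918945312), (63.534156799316406, 62.296226501464844), 7.869778156280518)
rack 189 [0.485  0.2099 0.0389] ((484.7364501953125, 216.62060546875), (59.824886322021484, 66.69051361083984), 8.589473724365234)
wrist cam in tcp [-0.163 -0.    -0.084] axes [[-0.     1.    -0.   ]
 [-0.32  -0.     0.947]
 [ 0.947  0.     0.32 ]] [[309.70691629   0.         324.80835738]
 [  0.         309.70691629 198.05485248]
 [  0.           0.           1.        ]]
```

```bash
cat >> h.py <<'E'
DOWN=np.array([[0,0,1.],[0,1,0],[-1,0,0]])
E
python3 - <<'E'
from h import *
t=m.current_time()
print(m.inverse_kinematics([.487,.218,.17],DOWN))
m.move_ptp([.487,.218,.17],DOWN);print(m.current_time()-t,m.current_ee_pos(),m.current_force())
cal=m.get_calibration('wrist');p,d=m.grab_frame('wrist');save('w1',p);np.save('w1_d',d)
K=np.array(cal['camera_matrix'])
def fp(X):
    q=np.array(cal['R'])@X+np.array(cal['t']);th=np.arctan2(np.hypot(q[0],q[1]),q[2]);a=np.arctan2(q[1],q[0]);return K[:2,2]+K[0,0]*th*np.array([np.cos(a),np.sin(a)])
print('expected top, rack hole',fp(np.array([.487,.218,.13])).round(1),fp(np.array([.487,.218,.04])).round(1))
E
```

```text
[ 3.33628325e-01  3.68676407e-01  1.73693620e+00 -4.44089210e-16
  1.03598005e+00 -1.23716800e+00]
1.4332999999999998 [0.48678064 0.21862329 0.17012016] [-0.21171303  0.34766632 -0.68161247]
expected top, rack hole [323.2 219.3] [323.6 184.2]
```

View pics/w1.png

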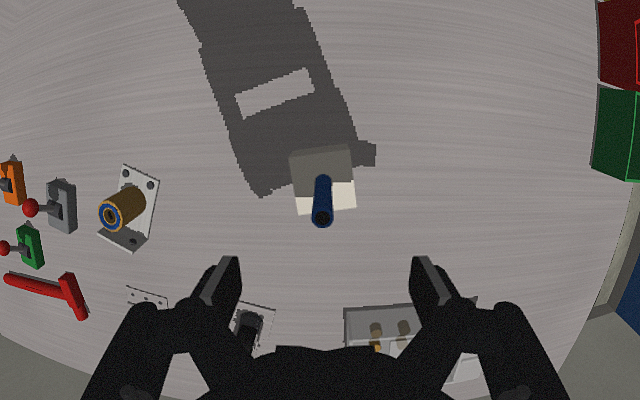

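Wrist view: the tube top is at (322,217), against the (323,219) I predicted, so the position is good to about 1 mm. The jaws straddle it clear of the rack, so I grasp and lift.

```bash
python3 - <<'E'
from h import *
m.move_l([.4865,.2185,.078],max_speed=.12)
m.set_gripper(0.0,100)
print(m.current_grip_width(),m.current_ee_pos(),m.current_force(),m.current_time())
m.move_l([.4865,.2185,.175],max_speed=.1)
print(m.current_force(),m.current_grip_width(),m.current_time())
m.move_l([.5175,-.026,.175],max_speed=.2)
print(m.current_ee_pos(),m.current_force(),m.current_time())
row=[]
for c,(x,y) in [('scene',(332,165)),('side',(294,185))]:
    p,d=m.grab_frame(c);save(c+'2',p);row.append(cv2.resize(p[y-50:y+50,x-33:x+33],(396,600),interpolation=cv2.INTER_CUBIC))
save('crop2',np.hstack(row))
p,d=m.grab_frame('wrist');save('w2',p)
E
```

```text
0.15425523890650694 [0.4867075  0.21840403 0.07831962] [ 0.01188451 -1.6631538   4.68868133] 3.8667
[-0.58521665  0.3743736  -0.79289791] 0.15856285122612673 4.9833
[ 0.51737091 -0.02533104  0.17494705] [ 0.07419569 -0.4004488  -0.93526845] 6.3667
```

View pics/crop2.png

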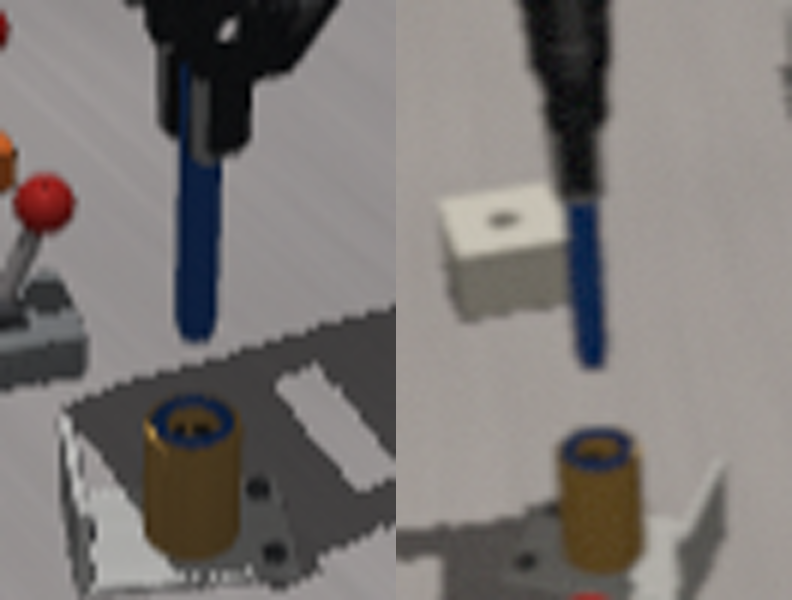

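View pics/w2.png

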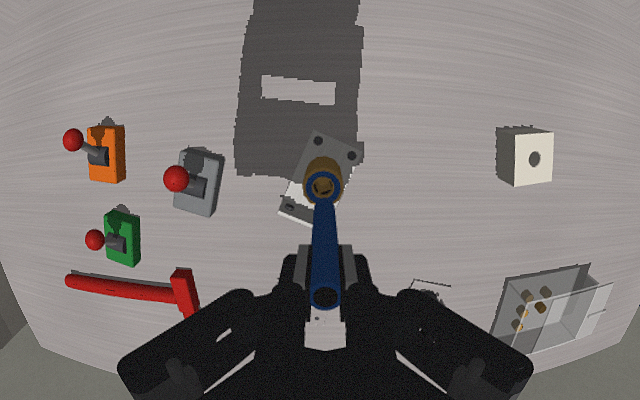

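```bash
python3 - <<'E'
from h import *
cs,cd=m.get_calibration('scene'),m.get_calibration('side');cw=m.get_calibration('wrist')
F,e=tri([ray(cs,331.7,170.6),ray(cd,293.3,195.5)]);M,e2=tri([ray(cs,331.3,185.6),ray(cd,294.5,210)])
print(F.round(4),e,M.round(4),e2,(M-F).round(4))
# wrist: mouth ring centre from blue blob, cut with z=.064
p=cv2.imread('pics/w2.png')[:,:,::-1]
for uv in [(322.5,187),(326,297)]:
    o,d=ray(cw,*uv,True)
    for z in ([.064] if uv[1]<200 else [.227]): print('wrist',(o+d*(z-o[2])/d[2]).round(4))
row=cv2.resize(p[150:230,285:365],(600,600),interpolation=cv2.INTER_CUBIC);save('crop3',row)
E
```

```text
[ 0.5173 -0.0248  0.1043] [np.float64(0.0002), np.float64(0.0002)] [ 0.5172 -0.0261  0.0582] [np.float64(0.0007), np.float64(0.0007)] [-0.0001 -0.0013 -0.046 ]
wrist [ 0.5149 -0.027   0.064 ]
wrist [ 0.5168 -0.0244  0.227 ]
```

View pics/crop3.png

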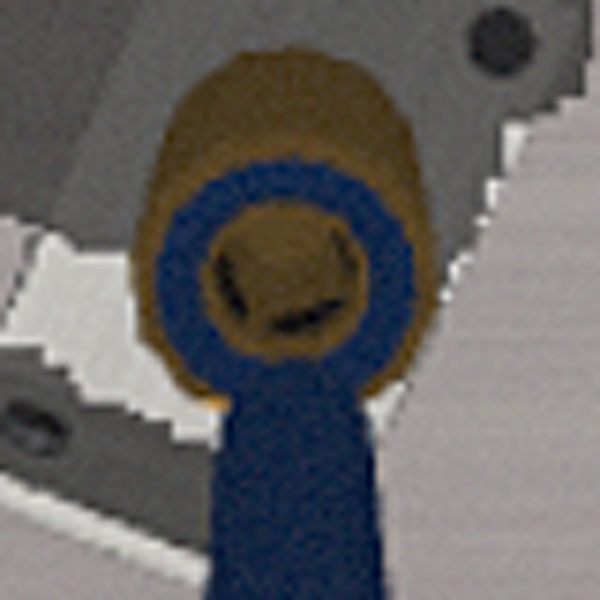

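```bash
cat > ins.py <<'E'
from h import *
import sys
# usage: ins.py x y zend step fmax
x,y,zend,step,fmax=map(float,sys.argv[1:])
z=m.current_ee_pos()[2]
z=min(z,.137) 
def f(): return np.mean([m.current_force() for _ in range(3)],0)
m.move_l([x,y,z],max_speed=.06);f0=f();print('f0',f0.round(1),m.current_time())
while z>zend:
    z-=step;m.move_l([x,y,z],max_speed=.03);F=f()-f0;e=m.current_ee_pos()
    print(f'{z:.4f} tcp {(e*1e3).round(1)} depth~{(.132-e[2])*1e3:.1f} F {F.round(1)} t {m.current_time():.2f}')
    if F[2]>fmax or np.hypot(F[0],F[1])>12: print('stop');break
E
python3 ins.py .517 -.027 .120 .001 8
```

```text
f0 [ 0.8 -1.1 -0.7] 7.3
0.1360 tcp [517.1 -27.  136.2] depth~-4.2 F [-0.9  0.1 -0.2] t 7.55
0.1350 tcp [517. -27. 135.] depth~-3.0 F [-0.8  0.4 -0.5] t 7.80
0.1340 tcp [517.  -27.  133.9] depth~-1.9 F [-0.3  0.8 -0.4] t 8.05
0.1330 tcp [517.  -27.  132.9] depth~-0.9 F [-1.3  1.2  0. ] t 8.30
0.1320 tcp [517.  -27.  131.9] depth~0.1 F [ 0.2  1.1 -0.4] t 8.55
0.1310 tcp [517.  -27.  130.9] depth~1.1 F [-0.4  1.1 -0.7] t 8.80
0.1300 tcp [517.  -27.  129.9] depth~2.1 F [-1.1  0.6 -0.7] t 9.05
0.1290 tcp [517.  -27.  128.9] depth~3.1 F [-0.4  1.6 -0.2] t 9.30
0.1280 tcp [517.  -27.  127.9] depth~4.1 F [-0.8  0.7 -0.5] t 9.55
0.1270 tcp [517.  -27.  126.9] depth~5.1 F [-1.9  1.4  0.5] t 9.80
0.1260 tcp [517.  -27.  125.9] depth~6.1 F [-1.8  1.3 -0.2] t 10.05
0.1250 tcp [517. -27. 125.] depth~7.0 F [ 0.2  0.4 -1.1] t 10.30
0.1240 tcp [517. -27. 124.] depth~8.0 F [-0.1  1.5  0.1] t 10.55
0.1230 tcp [517.  -27.  122.9] depth~9.1 F [-1.   2.5  0.5] t 10.80
0.1220 tcp [517.  -27.  121.9] depth~10.1 F [-0.9  1.8 -0.2] t 11.05
0.1210 tcp [517.  -27.  120.9] depth~11.1 F [-0.7  0.8  0.1] t 11.30
0.1200 tcp [517.  -27.  119.9] depth~12.1 F [ 1.   0.4 -0.9] t 11.55
```

```bash
python3 ins.py .517 -.027 .110 .001 15
```

```text
f0 [ 0.2  0.2 -0.9] 11.8
0.1189 tcp [516.9 -27.  118.9] depth~13.1 F [-0.4  0.5  0.4] t 12.05
0.1179 tcp [516.9 -27.  117.9] depth~14.1 F [ 0.  -0.5 -0.1] t 12.30
0.1169 tcp [517.  -27.  116.9] depth~15.1 F [-0.1 -0.1  0.4] t 12.55
0.1159 tcp [517.  -26.9 115.9] depth~16.1 F [0.1 0.6 0.1] t 12.80
0.1149 tcp [517.  -26.9 114.9] depth~17.1 F [-0.2  2.1  1.5] t 13.05
0.1139 tcp [517.1 -27.  114. ] depth~18.0 F [-0.9  1.   2.3] t 13.30
0.1129 tcp [517.1 -27.1 113. ] depth~19.0 F [-0.1  0.6  3.3] t 13.55
0.1119 tcp [517.  -27.1 111.9] depth~20.1 F [-0.1  1.6  2.3] t 13.80
0.1109 tcp [516.8 -27.  110.6] depth~21.4 F [0.5 0.  0.2] t 14.05
0.1099 tcp [516.8 -27.  109.7] depth~22.3 F [ 0.6  0.9 -0.4] t 14.30
```

```bash
python3 ins.py .517 -.027 .101 .001 14
```

```text
f0 [ 0.6  0.3 -1.4] 14.55
0.1087 tcp [516.9 -27.  108.6] depth~23.4 F [-0.2 -0.1  2.1] t 14.80
0.1077 tcp [516.9 -27.  107.5] depth~24.5 F [-0.4  0.4 -0.4] t 15.05
0.1067 tcp [516.8 -27.  106.4] depth~25.6 F [ 0.1  0.1 -0.8] t 15.30
0.1057 tcp [516.9 -27.  105.4] depth~26.6 F [ 0.5 -0.5 -2.1] t 15.55
0.1047 tcp [516.9 -27.  104.5] depth~27.5 F [ 0.6 -0.4 -0.6] t 15.80
0.1037 tcp [516.9 -27.  103.5] depth~28.5 F [ 0.7  0.4 -1.6] t 16.05
0.1027 tcp [517.  -27.  102.5] depth~29.5 F [ 0.1 -0.6  0.2] t 16.30
0.1017 tcp [517.4 -27.1 102.2] depth~29.8 F [-1.5  0.5  6.8] t 16.55
0.1007 tcp [517.9 -27.1 102.1] depth~29.9 F [-3.   0.8 16.3] t 16.80
stop
```

```bash
python3 - <<'E'
from h import *
print(m.current_force(),m.current_ft_torque(),m.current_ee_pos(),m.current_grip_width())
row=[]
for c,(x,y) in [('scene',(332,170)),('side',(294,195))]:
    p,d=m.grab_frame(c);save(c+'3',p);row.append(cv2.resize(p[y-33:y+33,x-22:x+22],(266,400),interpolation=cv2.INTER_CUBIC))
p,d=m.grab_frame('wrist');save('w3',p);row.append(cv2.resize(p[170:320,275:375],(266,400),interpolation=cv2.INTER_CUBIC))
save('crop4',np.hstack(row))
E
```

```text
[-2.39590946  1.11821737 14.80846604] [ 0.3291813   0.60106988 -0.00467512] [ 0.51792954 -0.02707021  0.10213583] 0.1565668968544438
```

View pics/crop4.png

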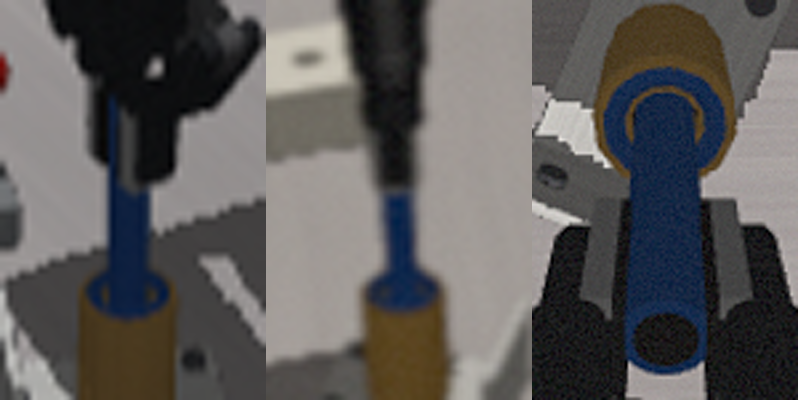

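```bash
python3 - <<'E'
from h import *
z=.1007
for i in range(4):
    z-=.0003;m.move_l([.517,-.027,z],max_speed=.02);m.dwell(.15)
    F=np.mean([m.current_force() for _ in range(4)],0);print(z,m.current_ee_pos().round(4),F.round(1),m.current_grip_width(),m.current_time())
    if F[2]>18: break
E
```

```text
0.1004 [ 0.518  -0.0271  0.1021] [-2.6  0.9 18. ] 0.15607118424366842 17.35
```

Rigid at 18 N with no further travel, so the tube is home at about 30 mm depth, well past the collet. I relax the push, release, retreat, and look.

```bash
python3 - <<'E'
from h import *
m.move_l([.5175,-.027,.1019],max_speed=.02);print(m.current_force())
m.set_gripper(0.5);print(m.current_grip_width(),m.current_force(),m.current_time())
m.move_l([.5175,-.027,.21],max_speed=.12)
print(m.current_time(),m.current_force())
s=np.array([.958,-.287,0]);s/=np.linalg.norm(s)
R=np.column_stack([[0,0,-1.],[-s[1],s[0],0],s])
ball=np.array([.5026,-.1653,0])
m.set_gripper(0.0,40)
m.move_ptp(ball-.045*s+[0,0,.2],R)
m.move_l(ball-.045*s+[0,0,.12],max_speed=.15)
print(m.current_ee_pos(),m.current_time())
row=[]
for c,(x,y) in [('scene',(322,170)),('side',(296,210))]:
    p,d=m.grab_frame(c);save(c+'4',p);row.append(cv2.resize(p[y-40:y+40,x-30:x+30],(300,400),interpolation=cv2.INTER_CUBIC))
p,d=m.grab_frame('wrist');save('w4',p);row.append(cv2.resize(p[140:340,220:420],(200,400)[::-1][:1]*2,interpolation=cv2.INTER_CUBIC)[:, 50:250])
save('crop5',np.hstack(row))
E
```

```text
[-1.19161765  0.00926948  6.96318166]
0.5032353037006065 [-0.23440037 -0.20386176  0.55305944] 17.9917
19.0417 [-0.20065288 -0.70860632 -0.43439214]
[ 0.46010648 -0.15214477  0.12060178] 20.8167
```

View pics/crop5.png

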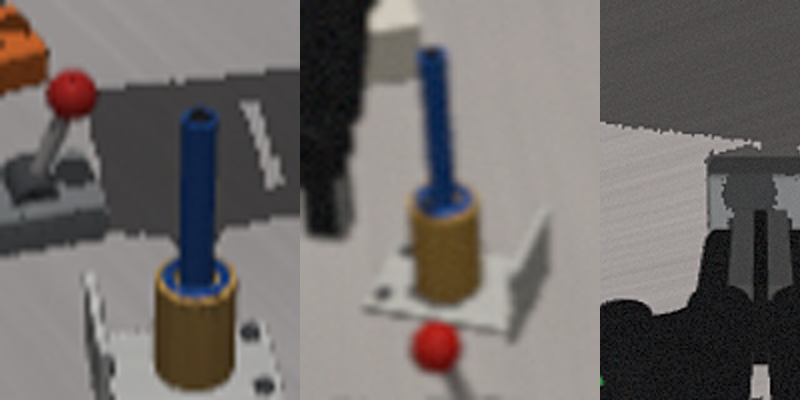

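View pics/w4.png

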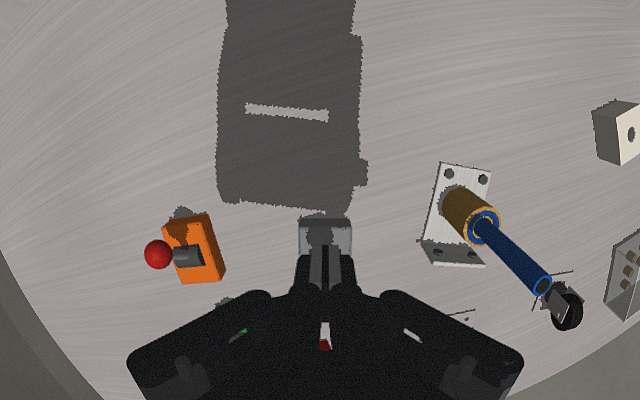

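The tube stands upright in the port, held by the jaws (side crop 430,50 to 440,200). The grey base is centred and square ahead of the fingers in the wrist view (325,237), so the push line is right. Now the switch.

```bash
python3 - <<'E'
from h import *
s=np.array([.958,-.287,0]);s/=np.linalg.norm(s);ball=np.array([.5026,-.1653,0]);Z=np.array([0,0,1.])
P=lambda a,z=.066: ball+a*s+z*Z
m.move_l(P(-.045),max_speed=.1);f0=m.current_force()
a=-.045
while a<.050:
    a+=.004 if a<.02 else .002
    m.move_l(P(a),max_speed=.08);F=m.current_force()-f0
    print(round(a,3),'F_s %.1f Fz %.1f'%(F@s,F[2]),end='; ')
    if F@s<-6 or abs(F[2])>12: break
print(m.current_time(),m.current_ee_pos())
m.move_l(P(a-.015));m.move_l(P(a-.015,.18),max_speed=.2)
m.move_l(P(-.08,.22),max_speed=.2)
print(m.current_time())
row=[]
for c,(x,y) in [('scene',(312,170)),('side',(300,220))]:
    p,d=m.grab_frame(c);save(c+'5',p);row.append(cv2.resize(p[y-40:y+40,x-40:x+40],(400,400),interpolation=cv2.INTER_CUBIC))
    print(c,[(np.round(r['at'],3),round(r['confidence'],2)) for r in m.look_for(c,'switch_tip')[:3]], [b[1].round(1) for b in blobs(p,*RED,(280,135,335,270),30)])
save('crop6',np.hstack(row))
E
```

```text
-0.041 F_s 0.1 Fz -0.4; -0.037 F_s -0.6 Fz -0.9; -0.033 F_s -0.1 Fz 0.1; -0.029 F_s -0.8 Fz -1.4; -0.025 F_s 0.1 Fz -0.5; -0.021 F_s 0.1 Fz -0.5; -0.017 F_s -0.3 Fz -0.8; -0.013 F_s -5.3 Fz 13.0; 23.6583 [ 0.49026755 -0.16158613  0.06686098]
25.1
scene [(array([ 0.469, -0.296,  0.072]), 0.7), (array([ 0.585, -0.297,  0.072]), 0.66)] [array([304.7, 147.7])]
side [(array([ 0.505, -0.169,  0.078]), 0.66), (array([ 0.579, -0.304,  0.077]), 0.5), (array([ 0.461, -0.309,  0.079]), 0.48)] [array([294. , 238.6])]
```

View pics/crop6.png

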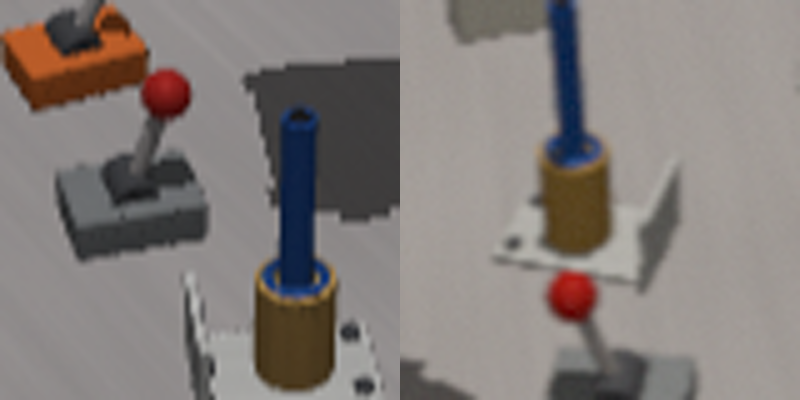

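The ball barely moved. The mostly upward force means the closed finger ends sit higher than the TCP and pressed on top of the ball. I measure the tip height from the earlier pictures and push again lower.

```bash
python3 - <<'E'
from h import *
cs,cd=m.get_calibration('scene'),m.get_calibration('side')
print('tip at tcp .175:',tri([ray(cs,333.5,141.5),ray(cd,292.3,168.3)]))
s=np.array([.958,-.287,0]);s/=np.linalg.norm(s);ball=np.array([.5026,-.1653,0]);Z=np.array([0,0,1.])
P=lambda a,z=.050: ball+a*s+z*Z
m.move_l(P(-.047,.12),max_speed=.25);m.move_l(P(-.047),max_speed=.1);f0=m.current_force()
a=-.047
while a<.050:
    a+=.003 if a<.015 else .002
    m.move_l(P(a),max_speed=.08);F=m.current_force()-f0
    print(round(a,3),'%.1f %.1f'%(F@s,F[2]),end='; ')
    if F@s<-6 or abs(F[2])>7: break
print(m.current_time(),m.current_ee_pos())
E
```

```text
tip at tcp .175: (array([ 0.51792855, -0.0223044 ,  0.18588821]), [np.float64(0.0022), np.float64(0.0022)])
-0.044 0.8 0.6; -0.041 0.9 0.4; -0.038 1.0 1.2; -0.035 1.3 0.4; -0.032 0.9 1.6; -0.029 0.9 0.7; -0.026 0.3 0.4; -0.023 1.6 0.4; -0.02 1.1 1.2; -0.017 1.1 0.9; -0.014 0.0 1.1; -0.011 1.3 -0.1; -0.008 0.3 0.8; -0.005 0.9 0.4; -0.002 0.5 0.1; 0.001 0.5 0.5; 0.004 1.9 0.6; 0.007 0.5 -0.2; 0.01 1.3 0.8; 0.013 0.6 0.2; 0.016 0.4 1.2; 0.018 0.9 0.7; 0.02 0.5 1.0; 0.022 0.7 0.7; 0.024 0.8 1.6; 0.026 -0.1 0.3; 0.028 0.7 0.5; 0.03 -4.7 3.1; 0.032 -13.2 9.7; 33.975 [ 0.53068892 -0.17360345  0.04962798]
```

```bash
python3 - <<'E'
from h import *
s=np.array([.958,-.287,0]);s/=np.linalg.norm(s);ball=np.array([.5026,-.1653,0]);Z=np.array([0,0,1.])
P=lambda a,z=.050: ball+a*s+z*Z
m.move_l(P(.012),max_speed=.08);m.move_l(P(.0,.2),max_speed=.2);m.move_l(P(-.12,.22),max_speed=.2)
print(m.current_time(),m.current_force())
row=[];rays=[];tops=[]
for c,(x,y),roi in [('scene',(312,170),(280,140,335,175)),('side',(300,220),(280,225,330,255))]:
    p,d=m.grab_frame(c);save(c+'6',p);row.append(cv2.resize(p[y-50:y+50,x-50:x+50],(400,400),interpolation=cv2.INTER_CUBIC))
    bl=[b[1] for b in blobs(p,*RED,roi,25)];print(c,bl)
    if bl: rays.append(ray(m.get_calibration(c),*bl[0]))
if len(rays)==2:
    X,e=tri(rays);print('ball',X,e,'along s',(X-ball)@s)
save('crop7',np.hstack(row))
E
```

```text
36.0333 [ 0.16690565 -0.08935735 -0.03122354]
scene [array([285.87323944, 152.23943662])]
side [array([314.41666667, 241.59722222])]
ball [ 0.55244849 -0.18042049  0.07467807] [np.float64(0.0003), np.float64(0.0003)] along s 0.05209096910840275
```

View pics/crop7.png

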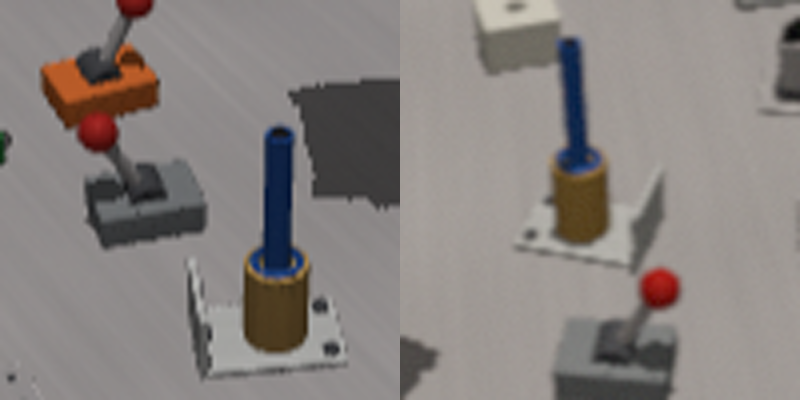

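```bash
python3 - <<'E'
from h import *
cs,cd=m.get_calibration('scene'),m.get_calibration('side')
A,_=tri([ray(cs,305.85,147.84),ray(cd,292.93,238.72)]);B,_=tri([ray(cs,285.87,152.24),ray(cd,314.42,241.6)])
print(A.round(4),B.round(4),(B-A).round(4),np.linalg.norm(B-A))
T,e=tri([ray(cs,312-50+280/4,170-50+134/4),ray(cd,300-50+(570-400)/4,220-50+44/4)]);print('tube top',T.round(4),e)
E
```

```text
[ 0.503  -0.1659  0.0782] [ 0.5525 -0.1804  0.0747] [ 0.0494 -0.0146 -0.0035] 0.051637509903313415
tube top [ 0.517  -0.027   0.1509] [np.float64(0.0011), np.float64(0.0011)]
```

The measured travel is 52 mm where about 58 mm is expected, which is within image error but not conclusive. There is time for one more guarded press on the lever to confirm it is at its end.

```bash
python3 - <<'E'
from h import *
s=np.array([.958,-.287,0]);s/=np.linalg.norm(s);ball=np.array([.5026,-.1653,0]);Z=np.array([0,0,1.])
P=lambda a,z=.056: ball+a*s+z*Z
m.move_l(P(.0,.15),max_speed=.3);m.move_l(P(.0),max_speed=.12);f0=m.current_force();a=.020
m.move_l(P(a),max_speed=.1)
while a<.05:
    a+=.002;m.move_l(P(a),max_speed=.06);F=m.current_force()-f0
    print(round(a,3),'%.1f %.1f'%(F@s,F[2]),((m.current_ee_pos()-ball)@s).round(4),end='; ')
    if F@s<-12 or abs(F[2])>12: break
print(m.current_time())
m.move_l(P(.010),max_speed=.08);m.move_l(P(.0,.2),max_speed=.25);m.move_l(P(-.12,.22),max_speed=.25)
rays=[]
for c,roi in [('scene',(275,140,335,175)),('side',(280,225,330,255))]:
    p,d=m.grab_frame(c);b=blobs(p,*RED,roi,25);print([(q[0],q[1].round(1)) for q in b]);rays.append(ray(m.get_calibration(c),*b[0][1]))
X,e=tri(rays);print('ball',X,e,'along s',(X-ball)@s,m.current_time())
print([(np.round(r['at'],3),round(r['confidence'],2)) for r in m.look_for('side','switch_tip')[:3]],[(np.round(r['at'],3),round(r['confidence'],2)) for r in m.look_for('side','tube')[:2]])
E
```

```text
0.022 -1.1 -0.7 0.0218; 0.024 0.4 -1.1 0.024; 0.026 1.2 -1.4 0.0261; 0.028 0.4 -0.1 0.0281; 0.03 -1.2 0.4 0.0298; 0.032 -8.5 3.2 0.0303; 0.034 -16.2 8.8 0.0307; 39.7833
[(array([282, 148,   9,  10,  71], dtype=int32), array([285.9, 152.2]))]
[(array([310, 237,  10,  10,  72], dtype=int32), array([314.3, 241.7]))]
ball [ 0.55231031 -0.18052694  0.07459079] [np.float64(0.0004), np.float64(0.0004)] along s 0.05198915398488758 41.6917
[(array([ 0.582, -0.304,  0.078]), 0.69), (array([ 0.463, -0.314,  0.078]), 0.68), (array([ 0.543, -0.18 ,  0.074]), 0.49)] [(array([ 0.518, -0.034,  0.117]), 0.75)]
```

The lever is rigid at 16 N and the ball did not move, so it is on its end stop. Handing in.

```bash
python3 -c "
from h import *
print(m.current_force(),m.current_time());m.sign_off()"
```

```text
[ 0.27941236 -0.29178678 -0.75310725] 41.7917
the job is handed in; nothing more can be done
```

I handed the job in at 41.8 s. The tube is home in the port, the grey switch is thrown to on, and the arm was clear of everything.

- **Tube:** I pushed it in by force-checked steps. It came up rigid at about 30 mm depth and held 18 N with no further travel. After release it stood upright, with its top measured at 0.151 m. That means the foot is about 31–33 mm below the mouth, well past the collet.
- **Collet force:** I never read the 3–12 N expected at the collet; the most was about 3 N. I read force after each step had settled, so I judge home by the stop and the depth, not by the collet.
- **Switch, first try:** The first push came in too high. It pressed on top of the red ball with about 13 N and shifted it only slightly.
- **Switch, second try:** A lower push threw the lever over, and a later press held at 16 N without the ball moving.
- **Switch travel:** The cameras put the ball's travel at about 52 mm, less than the 58 mm stated. I put that down to image error because the lever was rigid on its end stop.
- **Other things:** The orange switch, the white block and the bracket looked undisturbed in the last crops. I did not check the hammer, hinge, caster, box and green switch individually at the end.

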